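# Put the balance away under its clip-on travel cover

## Task

Put the lab balance away: take the jar off its weighing pan and stand it upright in the steel tray with the other two jars, without shifting those; then set the grey travel cover level over the pan and press it straight down, not one side first, until both black clip arms have snapped under the rim of the balance and the cover sits fully home. Press by feel: the balance must never be loaded with more than 2.5 kg (25 N).

Things in the scene. Friction and masses are not known exactly. Their poses are not given: they have to be found in the camera images.
- balance: Compact white and grey top-loading laboratory balance, standing firmly on stiff rubber feet (its deck sinks 0.6 mm under 25 N, the most it may take). Origin: on the bench under the centre of its round steel pan (100 mm in diameter, top 72 mm above the bench). x points away from its display, z up. The display panel, 70 mm deep and 30 mm high, lies in front of the raised deck, at -x.
- deck (a point): Centre of the deck's flat top, 62 mm above the bench, under the pan; axes as the balance. The cover's origin comes to rest here. The deck is a plate 140 mm (x) by 150 mm (y), 4 mm thick; the housing below it is 138 mm wide (y), so that the plate overhangs by 6 mm at both y sides: the rim the clips snap under.
- jar: The jar to move: closed round jar, white with a grey screw lid, 66 mm high; body 54 mm in diameter, lid (top 18 mm) 58 mm in diameter. 110 to 230 g. Stands near the middle of the balance pan at the start. Origin: centre of its underside, z up.
- tray: Low steel drip tray, fixed on the bench, 220 mm (x) by 170 mm (y), 18 mm high, wall and floor 3 mm thick. Origin: centre of its underside. Two jars stand near its +x end (about x = +60 mm, y = +42 and -42 mm); its half towards -x is free.
- tray_jar_a: Bystander: a jar of the same kind and size, standing in the tray. Origin: centre of its underside.
- tray_jar_b: Bystander: second jar of the same kind and size in the tray. Origin: centre of its underside.
- cover: Travel cover: rigid grey box shell 156 mm (x) by 163 mm (y), 88 mm high over all, 290 g, lying right way up on the bench. Origin: in its middle, 28 mm above its lowest edges (and the bench), 34 mm below its flat top; it lies on the deck's centre when home. z up. Fits either way round. Skirts at its x ends reach 28 mm below the origin, over the deck's ends: 1.5 mm play each side, flared 3.5 mm.
- cover_grip (a point): Centre of the top of the grip ridge on the cover, 60 mm above the cover's origin; axes as the cover. The ridge is 60 mm long (x), 16 mm wide (y) and 26 mm high and stands in the middle of the cover's flat top.
- hook_a (a point): Inner edge of the catch ledge of the rigid black clip arm at the cover's +y side; at rest at (0, +72.2, -4) mm from the cover's origin. The arm, 30 mm wide, hangs on a sprung pivot 26 mm above the origin. A slanted foot leads in from 77.5 mm off centre, 21 mm below the origin, to the ledge: it meets the deck's edge about 14 mm above home, is pushed out up to 5 mm above home and then rides down the edge.
- hook_b (a point): The same at the cover's -y side: (0, -72.2, -4) mm at rest. Pushing climbs to 7-14 N (more with more friction) as the arms spread, falls to about 3 N, then climbs again from 2 mm above home as rubber buffers inside meet the deck (8 N/mm); with 10-15 N the hooks snap under the rim about at home height. Let go short of that, the buffers lift the cover again. Rigid stop 0.6 mm below home.
Not all that is in view belongs to the job. Leave any yellow look-alike of the jar alone.

How it is judged:
On the way, in this order (a step that is already met when the one before it is completed fails the run):
1. the jar from the pan stands upright in the tray, let go (x of jar in the frame of tray between -0.085 and 0.085 m and y of jar in the frame of tray between -0.06 and 0.06 m and z of jar in the frame of tray between -0.002 and 0.008 m and angle between jar's own z axis and vertical below 0.1 rad and linear speed of jar below 0.02 m/s and contact force between the fingers and jar below 0.05 N), for 0.2 s.
2. the cover is home on the balance with both clip arms snapped under the rim (x of cover in the frame of deck between -0.004 and 0.004 m and y of cover in the frame of deck between -0.004 and 0.004 m and z of cover in the frame of deck between -0.003 and 0.0015 m and angle between cover's own z axis and vertical below 0.03 rad and z of each of hook_a, hook_b in the frame of deck below -0.0025 m and ((y of hook_a in the frame of deck between 0.065 and 0.074 m and y of hook_b in the frame of deck between -0.074 and -0.065 m) or (y of hook_b in the frame of deck between 0.065 and 0.074 m and y of hook_a in the frame of deck between -0.074 and -0.065 m))), for 0.2 s.
At the end, for the whole second after the job is handed in: Jar upright (0.1 rad), at rest on the tray floor, centre within 85 mm (x) and 60 mm (y) of the tray's. Cover home: origin within 4 mm sideways and 1.5 mm in height of the deck centre, level within 0.03 rad, both hook ledges below the rim plate and 1 mm or more inside its edge. Nothing held (all of step 1 and all of step 2 and linear speed of cover below 0.02 m/s); the robot touches nothing.
It fails at once if the cover is pressed on askew: tilted by more than 0.12 rad within 12 mm of home (distance between cover and deck below 0.012 m and angle between cover's own z axis and vertical above 0.12 rad).
It fails at once if the balance is loaded with more than 25 N (its deck sinks over 0.625 mm on the rubber feet) (distance of deck from where it was at the start of the episode above 0.000625 m).
It fails at once if a jar already in the tray is shifted by more than 20 mm or tipped (distance of any of tray_jar_a, tray_jar_b from where it was at the start of the episode above 0.02 m or angle between any of tray_jar_a, tray_jar_b's own z axis and vertical above 0.3 rad).
It also fails if it takes over 61 s, if anything falls off the work surface, if the arm or the gripper's body presses on something with over 40 N, if the wrist force passes 120 N, or if a joint passes its speed limit or range.

## Robot

A 7-joint arm with a two-finger parallel gripper is mounted at the origin on the work surface. World frame = base frame: x ahead of the robot, y to its left, z up, the work surface at z = 0. Lengths are in m, angles in rad, forces in N, time in s.
With the tool pointing down it reaches from about 0.35 to 0.9 m from the base axis. Payload 8.1 kg.
Tool frame: the origin (TCP) lies midway between the tips of the shut fingers; the grasp point (between the pads) lies 19 mm behind it; x points along the fingers, z is the direction in which the jaws open and shut, and the axes are right-handed (so a half turn about x gives the same grasp; the last joint's range is limited). The gripper opens to 92 mm and grips with 3 to 60 N. Pads are 19 mm wide; open, the fingers measure 130 mm over their backs; the gripper's body (75 mm by 190 mm) begins 47 mm behind the grasp point.
Start: joints at [-0.103, 0.434, 0.025, 1.573, -0.012, 1.134, -0.075], TCP at [0.625, -0, 0.227] pointing down, gripper open.
Joint ranges: [-2.62, 2.62], [-0.44, 2.09], [-1.27, 1.32], [0.08, 2.57], [-1.32, 4.46], [0.12, 2], [-2.74, 2.74]. Speed limits (rad/s): [2.22, 2.22, 3.01, 3.01, 3.14, 3.14, 3.14].

## Interface

Orientations are given as a rotation vector (axis times angle).
In Python, from cell import arm, optics, finder gives the robot as it stands.
- The arm moves only by the tool send_rows, never from a script. Its argument "rows" is a list that holds one entry, the list of rows, each a list of 7 numbers: the shift along the tool's x, y, z in mm, then the turn, a rotation vector about the tool's x, y, z in degrees, then the opening in per cent of the stroke, from 0 (shut) to 100 (fully open). A call has exactly 8 rows; each row is the pose to reach, as a shift and turn from the pose commanded when the call began, along the tool's axes at that moment; what a row does not reach only later rows make up. A row lasts 1/10 s, in which the tool goes at most 50 mm and 8.59 degrees, less where a joint would pass 70% of its speed; a pose out of reach is approached as far as the arm can. A call with a gripper value outside its range is refused whole. The fingers move at their own pace and stop on an object; "grip_force" is the grip in N (left out, the last holds). Time passes only in rows, so rows that repeat a pose let the fingers close, or fill a call up. It gives the time, the measured TCP pose, the force and the opening at its end, in the units of the state.
- arm.observe(): the state, without advancing time (a new reading comes with each control period).
- optics.get_image(name): name is "scene" or "side" or "wrist"; returns (picture, depth): 400x640x3 uint8, red, green, blue; 400x640 float32, m along the optical axis (not along the pixel's ray), 0 where there is no reading.
- optics.get_calibration(name): a dict with "camera_matrix" (3x3 intrinsics, pixels), "position" and "orientation" of the camera in the world; the wrist camera has in their place "T_tool_cam" (4x4, takes a point from camera to tool coordinates, whose origin is the TCP and whose axes are the tool frame's). Camera axes: x right, y up, looking along -z (the intrinsics and any distortion apply to the point x, -y, -z); pixel columns grow to the right and rows downward; lengths in m; the calibration is good to about 2 mm. A picture is of the moment at which its call begins: read the wrist's pose just before it. get_calibration takes no time and is no camera call.
- arm.sign_off(): hands the job in, once; it reports no verdict.
Trained networks look in the newest picture that a camera, given by its name, has taken for a name from the list of things; names that differ only in an ending like _2 or _b are one class to them, and where a whole thing is asked for, a point or a joint stands for the part that bears it (a point fixed in the world has none). Each returns a list of dicts, best first, with "confidence" (0 to 1); they miss things now and then, are a little off and sometimes report something else, mostly with a low value. They report only what shows in the picture. A call takes as long as a camera call. They do not tell look-alikes from the thing itself.
- finder.search_frame(camera, thing): "bbox" ([left, top, width, height] in pixels, round what is visible of it).
- finder.regions_of(camera, thing): "region" (400x640 bool, what is visible of it) and "bbox" ([left, top, width, height] in pixels, round what is visible of it).
- finder.place_of(camera, thing): "xy" ([column, row] in pixels: a listed point, or the origin of a listed thing).
The state is a dict: "clock": time; "joints": joint angles; "dq": joint speeds; "joint_efforts": joint torques, N m; "position": TCP position; "ee_rot": TCP orientation; "force": force on the tool from outside, world axes, zero at the start; "ft_torque": the same for the moment, N m; "width": opening from 0.0 (shut) to 1.0 (fully open).
Only numpy, scipy, OpenCV 4.12 (cv2) and the standard library are available. Lean on these libraries where they do the work, as an engineer would, in place of code of your own. Each camera call takes 0.05 s, during which the arm holds its last target.

## Working session

There is one attempt and no reset: what is moved stays moved. The work goes in short steps, Python scripts to look and compute and a tool call to move; the robot and the scene stay as the last step left them, time stands still between calls to the robot, and variables do not carry over. Pictures are saved under pics/ and viewed, and the job is handed in when it is done.

Besides the shell and the picture viewer there is one more tool, called after ">>>" as a command line: name --argument value ..., lists and objects as JSON in quotes. send_rows: Moves the arm, as the interface text tells. Its arguments: {"type":"object","properties":{"rows":{"type":"array"},"grip_force":{"type":"number"}},"required":["rows"]}

```bash
ls; mkdir -p pics
python3 - <<'E'
from cell import arm, optics, finder
import cv2
print(arm.observe())
for n in ["scene","side","wrist"]:
    im,d=optics.get_image(n); cv2.imwrite(f"pics/{n}0.png",im[:,:,::-1]); 
    c=optics.get_calibration(n); print(n,c)
E
```

```text
pics
{'clock': 0.0, 'joints': array([-0.10258297,  0.43520849,  0.02496709,  1.57410478, -0.01155961,
        1.13398771, -0.0750561 ]), 'dq': array([ 7.83052389e-04, -2.89234806e-05, -7.73706821e-05, -1.94105651e-04,
        8.97414898e-04, -5.98555539e-04, -1.89894646e-03]), 'joint_efforts': array([ 3.89017032e-04, -6.67853522e+01,  9.84863900e-01, -3.14464223e+01,
       -6.05165795e-02,  4.27553023e-02,  1.12382318e-04]), 'position': array([ 6.24488207e-01, -7.82599486e-05,  2.25950945e-01]), 'ee_rot': array([-1.21868893e-04,  1.57235073e+00, -1.54198921e-04]), 'force': array([-0.27719352, -0.14313915, -0.64779438]), 'ft_torque': array([-0.04775089,  0.03354768, -0.05898312]), 'width': 0.9976457132519021}
scene {'camera_matrix': array([[371.30223981,   0.        , 317.65751429],
       [  0.        , 371.30223981, 201.01566265],
       [  0.        ,   0.        ,   1.        ]]), 'position': array([1.2710503 , 0.07936543, 0.55696144]), 'orientation': array([0.78589075, 0.82201201, 1.51297818])}
side {'camera_matrix': array([[441.18391749,   0.        , 325.67236805],
       [  0.        , 441.18391749, 197.36087495],
       [  0.        ,   0.        ,   1.        ]]), 'position': array([0.36573864, 0.63710485, 0.7231578 ]), 'orientation': array([ 0.14743076, -1.14808416, -2.72657778])}
wrist {'camera_matrix': array([[310.61451305,   0.        , 323.07209069],
       [  0.        , 310.61451305, 195.89406298],
       [  0.        ,   0.        ,   1.        ]]), 'T_tool_cam': array([[-4.29741759e-04,  2.82036361e-01, -9.59403620e-01,
        -1.56584284e-01],
       [ 1.58377540e-03,  9.59402697e-01,  2.82035381e-01,
         7.61254470e-02],
       [ 9.99998653e-01, -1.39827747e-03, -8.58977652e-04,
         7.83220364e-04],
       [ 0.00000000e+00,  0.00000000e+00,  0.00000000e+00,
         1.00000000e+00]])}
```

View pics/scene0.png

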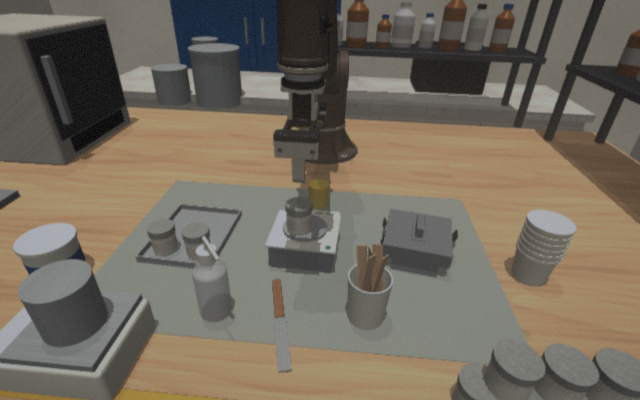

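View pics/side0.png

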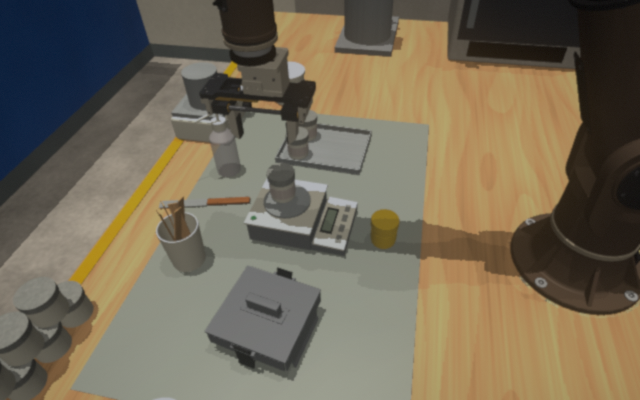

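View pics/wrist0.png

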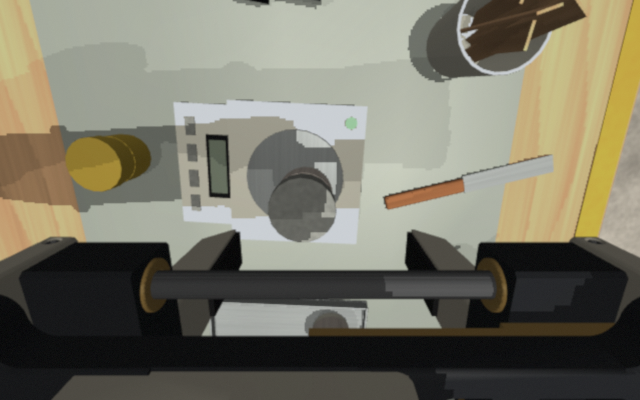

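The scene shows the balance in the middle with the jar on it (scene px ~300,215), the cover at the robot's left (scene ~418,240), and the tray at its right with two jars (scene ~195,235). A yellow look-alike stands behind the balance, at scene ~318,192.

```bash
cat > h.py <<'E'
from cell import arm, optics, finder
import numpy as np, cv2
from scipy.spatial.transform import Rotation as R
def campose(n):
    c=optics.get_calibration(n); K=c["camera_matrix"]
    if n=="wrist":
        s=arm.observe(); T=np.eye(4); T[:3,:3]=R.from_rotvec(s["ee_rot"]).as_matrix(); T[:3,3]=s["position"]
        T=T@c["T_tool_cam"]
    else:
        T=np.eye(4); T[:3,:3]=R.from_rotvec(c["orientation"]).as_matrix(); T[:3,3]=c["position"]
    return K,T
def cloud(d,K,T):
    v,u=np.mgrid[:400,:640]; x=(u-K[0,2])/K[0,0]*d; y=(v-K[1,2])/K[1,1]*d
    return np.stack([x,-y,-d],-1)@T[:3,:3].T+T[:3,3]
def ray(px,K,T):
    r=np.array([(px[0]-K[0,2])/K[0,0],-(px[1]-K[1,2])/K[1,1],-1])
    return T[:3,:3]@r, T[:3,3]
def at_z(px,z,K,T):
    r,o=ray(px,K,T); return o+r*(z-o[2])/r[2]
def shot(n):
    K,T=campose(n); im,d=optics.get_image(n); return im,d,K,T
def tri(l):
    A=np.zeros((3,3));b=np.zeros(3)
    for r,o in l:
        r=r/np.linalg.norm(r);P=np.eye(3)-np.outer(r,r);A+=P;b+=P@o
    p=np.linalg.solve(A,b); return p,[np.linalg.norm((np.eye(3)-np.outer(r,r)/(r@r))@(p-o))for r,o in l]
E
python3 - <<'E'
from h import *
np.set_printoptions(precision=4,suppress=True)
for n in ["scene","side","wrist"]:
    im,d,K,T=shot(n); P=cloud(d,K,T)
    np.savez(f"{n}0.npz",im=im,d=d,P=P,K=K,T=T)
    for th in ["balance","jar","tray","cover"]:
        for r in finder.regions_of(n,th)[:4]:
            m=r["region"]&(d>0); p=P[m]
            print(n,th,round(r["confidence"],2),r["bbox"],m.sum(),np.percentile(p,[2,50,98],axis=0).round(3).tolist() if m.sum() else "")
    for th in ["deck","cover_grip","hook_a","jar","cover","tray"]:
        for r in finder.place_of(n,th)[:3]: print(n,th,round(r["confidence"],2),r["xy"])
print(arm.observe()["clock"])
E
```

```text
scene balance 0.82 [266.4, 211.8, 76.6, 59.8] 3136 [[0.478, -0.068, 0.009], [0.649, 0.015, 0.061], [0.668, 0.071, 0.072]]
scene jar 0.86 [311.4, 180.2, 20.9, 31.1] 513 [[0.366, -0.01, 0.003], [0.408, 0.016, 0.05], [0.416, 0.04, 0.067]]
scene jar 0.57 [288.6, 196.5, 24.6, 41.9] 878 [[0.587, -0.036, 0.075], [0.628, -0.008, 0.123], [0.637, 0.015, 0.138]]
scene tray 0.92 [137.4, 202.8, 102.4, 67.6] 2696 [[0.463, -0.359, 0.0], [0.543, -0.278, 0.003], [0.685, -0.186, 0.018]]
scene cover 0.88 [383.3, 207.2, 75.3, 68.6] 3912 [[0.5, 0.181, 0.003], [0.61, 0.254, 0.061], [0.651, 0.333, 0.086]]
scene cover 0.57 [449.5, 229.2, 7.1, 12.5] 51 [[0.566, 0.329, 0.05], [0.583, 0.335, 0.064], [0.597, 0.34, 0.073]]
scene deck 0.31 [166.1, 253.5]
scene cover_grip 0.84 [417.7, 220.9]
scene hook_a 0.38 [384.3, 238.6]
scene jar 0.68 [301.6, 227.7]
scene jar 0.58 [317.7, 202.7]
scene cover 0.94 [416.0, 241.6]
scene tray 0.84 [197.0, 234.9]
side balance 0.65 [244.7, 180.6, 112.3, 74.8] 5667 [[0.459, -0.059, 0.007], [0.551, 0.039, 0.046], [0.662, 0.079, 0.072]]
side jar 0.72 [265.4, 160.6, 28.6, 42.7] 961 [[0.5
[... 885 characters left out ...]
009, 0.004], [0.399, 0.019, 0.064], [0.415, 0.043, 0.066]]
wrist jar 0.64 [267.1, 167.9, 68.0, 74.2] 3977 [[0.582, -0.034, 0.086], [0.608, -0.004, 0.136], [0.633, 0.019, 0.138]]
wrist jar 0.64 [211.2, 299.0, 155.5, 39.1] 4602 [[0.469, -0.248, -0.001], [0.563, -0.214, 0.001], [0.683, -0.183, 0.017]]
wrist tray 0.61 [208.3, 301.0, 158.7, 36.4] 4458 [[0.469, -0.248, -0.001], [0.561, -0.215, 0.001], [0.682, -0.184, 0.016]]
wrist cover 0.52 [172.7, 99.7, 192.9, 141.0] 20039 [[0.462, -0.066, 0.025], [0.559, 0.024, 0.06], [0.663, 0.076, 0.071]]
wrist deck 0.93 [291.5, 176.9]
wrist deck 0.23 [289.6, 346.3]
wrist jar 0.72 [132.0, 153.8]
wrist jar 0.67 [305.3, 191.0]
wrist tray 0.71 [289.8, 343.8]
1.8
```

Run:
```python
from h import *
np.set_printoptions(precision=4,suppress=True)
def rect(p): 
    r=cv2.minAreaRect((p[:,:2]*1000).astype(np.float32)); return np.round(r[0],1),np.round(r[1],1),round(r[2],2)
for n in ["scene","side","wrist"]:
    D=np.load(f"{n}0.npz"); P=D["P"]; 
    def sel(z0,z1,x0,x1,y0,y1):
        m=(P[...,2]>z0)&(P[...,2]<z1)&(P[...,0]>x0)&(P[...,0]<x1)&(P[...,1]>y0)&(P[...,1]<y1)&(D["d"]>0)
        m=cv2.morphologyEx(m.astype(np.uint8),cv2.MORPH_OPEN,np.ones((2,2)))>0
        return P[m]
    for nm,a in dict(jartop=(.132,.146,.56,.66,-.06,.04),covertop=(.055,.068,.45,.7,.14,.38),ridge=(.082,.092,.45,.7,.14,.38),deck=(.056,.068,.53,.7,-.09,.1),bal=(.025,.068,.44,.7,-.09,.1),pan=(.0695,.076,.53,.7,-.09,.1),tray=(.012,.022,.43,.72,-.40,-.16),trayjars=(.06,.08,.43,.75,-.4,-.16)).items():
        p=sel(*a)
        if len(p)>20:
            print(n,nm,len(p),p.mean(0),np.median(p[:,2]),*rect(p))
            if nm=="trayjars":
                ym=(p[:,1].min()+p[:,1].max())/2
                for q in (p[p[:,1]<ym],p[p[:,1]>ym]): print("   ",*rect(q))
```

```text
scene jartop 350 [ 0.6117 -0.0085  0.1343] 0.13717990346416226 [524.5   6.2] [ 52.7 229.6] 80.22
scene covertop 2481 [0.5862 0.2594 0.0633] 0.06109398495369339 [845.5 222.3] [175.9 887.1] 80.25
scene ridge 118 [0.5698 0.2611 0.0832] 0.0866155612516534 [551.8 265.5] [18.5 95.3] 78.59
scene deck 1490 [0.6233 0.0083 0.0609] 0.061206342846256506 [856.4  -4.7] [170.8 828.8] 89.81
scene bal 2332 [0.6291 0.0076 0.0531] 0.06044720565668166 [849.4  -4.6] [170.8 842.7] 89.81
scene pan 489 [0.6157 0.0164 0.074 ] 0.07119479561995212 [912.   22.9] [723.7  96.9] 3.47
scene tray 534 [ 0.5994 -0.2769  0.0167] 0.01256967129145431 [ 878.1 -172.6] [903.6 234.8] 18.1
scene trayjars 789 [ 0.6453 -0.2697  0.0699] 0.0680847507682425 [ 909.4 -151.4] [848.5 127.1] 24.03
    [ 670.1 -259.1] [323.2 126.3] 23.38
    [1271.1   79.4] [0. 0.] 0.0
side jartop 440 [0.6017 0.0023 0.1413] 0.1366522361396958 [524.5 240.4] [ 56.7 852.6] 18.01
side covertop 6285 [0.5603 0.2713 0.0639] 0.060862885233294084 [526.7 408.3] [196.2 524. ] 14.6
side ridge 326 [0.5631 0.2641 0.0857] 0.08645939058036145 [564.1 258.3] [26.1 57.9] 
[... 318 characters left out ...]
0.01242076506570905 [531.5 144. ] [ 237.4 1013.1] 5.4
side trayjars 278 [ 0.6179 -0.2672  0.0633] 0.0668420822086831 [ 617.2 -312.3] [218.2  29. ] 87.42
    [ 625.1 -365.3] [ 21.1 111.4] 12.29
    [ 619.9 -258.2] [110.1  28.5] 86.93
wrist jartop 3478 [ 0.6086 -0.0094  0.1351] 0.13627191694313967 [611.  -13.2] [179.8  61.4] 86.99
wrist deck 9551 [0.6005 0.0192 0.06  ] 0.06033150006000154 [598.6 -12.3] [179.3 154. ] 87.39
wrist bal 15722 [0.5583 0.0157 0.0488] 0.05973489563935458 [563.2 -10.7] [179.3 224.7] 87.39
wrist pan 3505 [0.5937 0.0194 0.0725] 0.07035818166318386 [593.6  14.1] [99.  98.6] 17.68
wrist tray 705 [ 0.5971 -0.1958  0.0179] 0.01545995345397383 [578.3 -82.2] [224.7 315.8] 0.47
```

```bash
cat >> h.py <<'E'
def rect(p): 
    r=cv2.minAreaRect((p[:,:2]*1000).astype(np.float32)); return np.round(r[0],1),np.round(r[1],1),round(r[2],2)
def sel(P,z0,z1,x0,x1,y0,y1):
    m0=(P[...,2]>z0)&(P[...,2]<z1)&(P[...,0]>x0)&(P[...,0]<x1)&(P[...,1]>y0)&(P[...,1]<y1)
    m=cv2.morphologyEx(m0.astype(np.uint8),cv2.MORPH_OPEN,np.ones((3,3)))>0
    return P[m&m0]
B=dict(jartop=(.132,.146,.56,.66,-.06,.04),covertop=(.057,.067,.45,.7,.14,.38),ridge=(.082,.092,.45,.7,.14,.38),deck=(.056,.066,.53,.7,-.09,.1),bal=(.025,.066,.44,.7,-.09,.1),pan=(.0690,.076,.53,.7,-.09,.1),tray=(.010,.022,.43,.72,-.40,-.16),trayfloor=(-.005,.03,.43,.72,-.40,-.16),tja=(.06,.08,.6,.7,-.4,-.16))
def rects(n,P,names=B):
    for nm in names:
        p=sel(P,*B[nm])
        if len(p)>20: print(n,nm,len(p),p.mean(0),np.median(p[:,2]).round(4),*rect(p))
E
python3 - <<'E'
from h import *
np.set_printoptions(precision=4,suppress=True)
for n in ["scene","side","wrist"]:
    rects(n,np.load(f"{n}0.npz")["P"])
E
```

```text
scene jartop 350 [ 0.6123 -0.0107  0.137 ] 0.1372 [609.7 -10.9] [56.4 56.1] 52.47
scene covertop 2358 [0.5778 0.2585 0.0611] 0.0612 [567.6 259.2] [147.4 153. ] 79.53
scene ridge 118 [0.5714 0.258  0.0867] 0.0869 [568.4 258.8] [16.  60.1] 79.59
scene deck 1458 [0.621  0.0053 0.0612] 0.0613 [598.1   1.5] [150.  141.7] 87.54
scene bal 2297 [0.6269 0.0049 0.0536] 0.0606 [562.6   3. ] [150.  212.8] 87.54
scene pan 501 [0.6097 0.0133 0.0714] 0.0713 [604.6   6. ] [ 81.3 100. ] 32.75
scene tray 424 [ 0.6126 -0.2896  0.015 ] 0.015 [ 574.1 -272.7] [170.4 222.9] 87.46
scene trayfloor 5141 [ 0.5915 -0.2814  0.004 ] 0.0017 [ 575.1 -280. ] [240.  289.8] 89.97
scene tja 781 [ 0.639  -0.2746  0.0675] 0.0682 [ 636.2 -276.2] [138.1  60.6] 85.99
side jartop 432 [ 0.6063 -0.0053  0.1366] 0.1368 [607.3  -7.5] [56.1 57.3] 42.74
side covertop 6156 [0.5637 0.2677 0.0609] 0.0609 [565.9 259. ] [154.9 150.4] 79.95
side ridge 322 [0.5651 0.263  0.0865] 0.0867 [565.6 262.1] [16.4 59.3] 79.42
side deck 1742 [0.5916 0.0275 0.0608] 0.0608 [597.1   4.1] [152.8 139.7] 87.8
side bal 3866 [0.5526 0.0263 0.0454] 0.0468 
[... 151 characters left out ...]
0149 [ 584.6 -268.8] [172.6 199.6] 88.56
side trayfloor 4933 [ 0.5525 -0.2608  0.0032] 0.0014 [ 574.9 -280.1] [239.7 290. ] 89.94
side tja 272 [ 0.6199 -0.2675  0.0669] 0.0674 [ 621.1 -273.5] [139.8  32.4] 86.93
wrist jartop 3478 [ 0.6078 -0.0079  0.1363] 0.1363 [607.8  -8.8] [57. 57.] 23.22
wrist deck 9512 [0.5993 0.0207 0.0603] 0.0603 [596.6   3.2] [150.2 139.5] 87.48
wrist bal 15504 [0.5579 0.017  0.0486] 0.0598 [561.9   4.7] [150.2 209. ] 87.48
wrist pan 3950 [0.5925 0.0197 0.0704] 0.0704 [594.9  13.8] [98.8 78.2] 9.48
wrist tray 797 [ 0.5946 -0.1955  0.0148] 0.0151 [ 576.1 -204.8] [223.7  55.9] 2.95
wrist trayfloor 5613 [ 0.586  -0.2146  0.0038] 0.0011 [ 584.8 -215.1] [270.7  70.3] 0.74
```

Fits of the three views agree to about 2 mm:

| Thing | Centre (x, y in m) | Height / angle |
|---|---|---|
| jar | (0.608, -0.009) | top at 0.137 m |
| deck | (0.597, 0.003) | 0.061 m, yaw -2.5° |
| cover | (0.567, 0.259) | ridge top 0.087 m, yaw about -10.4° |
| tray | (0.574, -0.273) | yaw -2.5° |

Next I go to the jar.

>>> send_rows --rows '[[[10,-9,-16.5,0,0,0,100],[45,-9,-16.5,0,0,0,100],[80,-9,-16.5,0,0,0,100],[105,-9,-16.5,0,0,0,100],[118,-9,-16.5,0,0,0,100],[122,-9,-16.5,0,0,0,100],[122,-9,-16.5,0,0,0,100],[122,-9,-16.5,0,0,0,100]]]' --grip_force 15

```text
clock: 2.6
position: [0.6095, -0.009, 0.106]
ee_rot: [0.0, 1.569, -0.0]
force: [-0.6, 1.0, 0.3]
width: 0.999
```

>>> send_rows --rows '[[[0,0,0,0,0,0,55],[0,0,0,0,0,0,40],[0,0,0,0,0,0,40],[0,0,0,0,0,0,40],[0,0,0,0,0,0,40],[0,0,0,0,0,0,40],[0,0,0,0,0,0,40],[0,0,0,0,0,0,40]]]' --grip_force 15

```text
clock: 3.4
position: [0.6083, -0.009, 0.1048]
ee_rot: [0.0, 1.571, -0.0]
force: [-2.6, 0.2, 3.5]
width: 0.626
```

>>> send_rows --rows '[[[-10,0,0,0,0,0,40],[-35,0,0,0,0,0,40],[-60,-15,-5,0,0,0,40],[-60,-55,-20,0,0,0,40],[-60,-95,-35,0,0,0,40],[-60,-135,-50,0,0,0,40],[-60,-175,-65,0,0,0,40],[-60,-210,-75,0,0,0,40]]]'

```text
clock: 4.2
position: [0.5324, -0.2214, 0.1654]
ee_rot: [0.0, 1.57, -0.002]
force: [0.9, 0.0, -2.3]
width: 0.63
```

>>> send_rows --rows '[[[0,-30,-8,0,0,0,40],[0,-46,-12,0,0,0,40],[0,-51,-14,0,0,0,40],[0,-51,-14,0,0,0,40],[0,-51,-14,0,0,0,40],[0,-51,-14,0,0,0,40],[0,-51,-14,0,0,0,40],[0,-51,-14,0,0,0,40]]]'

```text
clock: 5.0
position: [0.5198, -0.2693, 0.1647]
ee_rot: [-0.001, 1.571, 0.001]
force: [-0.1, -0.5, -2.1]
width: 0.626
```

Run:
```python
from h import *
np.set_printoptions(precision=4,suppress=True)
out=[]
for n in ["side","wrist"]:
    im,d,K,T=shot(n); P=cloud(d,K,T); rects(n,P,["tray","deck","pan","tja"]); out.append(im[:,:,::-1])
cv2.imwrite("pics/b.png",cv2.resize(np.vstack(out),(480,600)))
s=arm.observe();print({k:s[k] for k in("clock","position","force","width","joints","ee_rot")})
```

```text
side tray 193 [ 0.5585 -0.2651  0.0144] 0.0145 [ 574.9 -269.7] [187.2 197.5] 82.59
side deck 1946 [0.5963 0.0181 0.0609] 0.0609 [597.6   3.5] [154.3 139.8] 87.93
side pan 1052 [0.5952 0.0044 0.071 ] 0.071 [596.4   3.4] [98.3 94.6] 32.5
side tja 538 [ 0.6328 -0.2679  0.0673] 0.0677 [ 633.4 -272.3] [140.   57.7] 87.41
wrist tray 1812 [ 0.574  -0.226   0.0158] 0.0161 [ 574.2 -256.1] [140.9 220.4] 87.8
wrist tja 5276 [ 0.6328 -0.2505  0.0672] 0.0674 [ 634.2 -261.6] [110.7  58. ] 87.32
{'clock': 5.1, 'position': array([ 0.5197, -0.2696,  0.1648]), 'force': array([-0.1024, -1.0196, -1.8613]), 'width': 0.6260041049999524, 'joints': array([ 0.3352,  0.4276,  0.0725,  1.754 , -0.0367,  0.9613,  0.4226]), 'ee_rot': array([-0.0003,  1.5707,  0.0004])}
```

View pics/b.png

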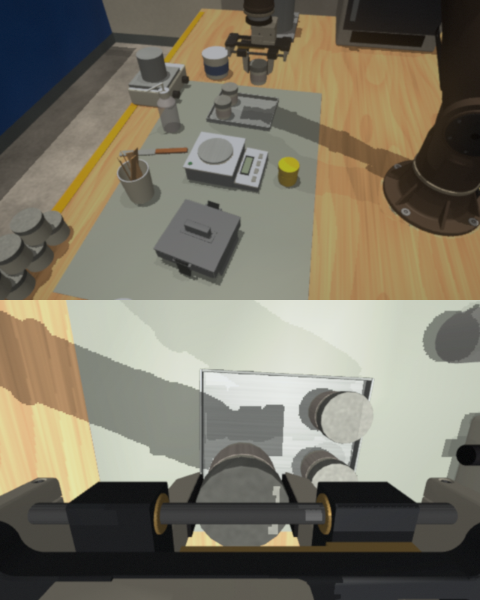

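The jar is held upright over the tray's free half (wrist ~245,510 in the stacked picture), and the tray jars are undisturbed. Next I lower it.

>>> send_rows --rows '[[[30,-1,0,0,0,0,40],[65,-1,0,0,0,0,40],[95,-1,0,0,0,0,40],[115,-1,0,0,0,0,40],[122,-1,0,0,0,0,40],[126,-1,0,0,0,0,40],[127,-1,0,0,0,0,40],[127,-1,0,0,0,0,40]]]'

```text
clock: 5.9
position: [0.5202, -0.2713, 0.0387]
ee_rot: [-0.0, 1.569, -0.001]
force: [-0.2, -0.5, -3.0]
width: 0.628
```

>>> send_rows --rows '[[[0.7,0,0,0,0,0,40],[1.3,0,0,0,0,0,40],[1.8,0,0,0,0,0,40],[2.2,0,0,0,0,0,40],[2.2,0,0,0,0,0,40],[2.2,0,0,0,0,0,40],[2.2,0,0,0,0,0,40],[2.2,0,0,0,0,0,40]]]'

```text
clock: 6.7
position: [0.5196, -0.2711, 0.0358]
ee_rot: [-0.0, 1.57, -0.0]
force: [-1.0, 1.0, 6.0]
width: 0.627
```

>>> send_rows --rows '[[[0,0,0,0,0,0,66],[0,0,0,0,0,0,75],[0,0,0,0,0,0,82],[0,0,0,0,0,0,82],[0,0,0,0,0,0,82],[-20,0,0,0,0,0,82],[-60,0,0,0,0,0,82],[-100,0,0,0,0,0,82]]]'

```text
clock: 7.5
position: [0.5189, -0.2707, 0.1361]
ee_rot: [0.001, 1.573, 0.001]
force: [0.9, -1.3, 0.2]
width: 0.821
```

Run:
```python
from h import *
np.set_printoptions(precision=4,suppress=True)
out=[]
for n in ["scene","wrist"]:
    im,d,K,T=shot(n); P=cloud(d,K,T); rects(n,P,["tray","tja"]);p=sel(P,.06,.08,.47,.57,-.32,-.22);print(len(p),rect(p) if len(p) else "",p.mean(0)); out.append(im[:,:,::-1])
cv2.imwrite("pics/c.png",cv2.resize(np.vstack(out),(480,600)))
s=arm.observe();print({k:s[k] for k in("clock","position","force","width","joints","ee_rot")})
```

```text
scene tray 397 [ 0.6349 -0.2938  0.0151] 0.0153 [ 574.1 -274.4] [171.8 221.7] 87.11
scene tja 769 [ 0.6388 -0.2745  0.0676] 0.0683 [ 634.2 -276.9] [138.9  60.4] 87.34
298 (array([ 522.1, -271.8]), array([58.7, 56.6]), 9.53) [ 0.5267 -0.2704  0.0673]
wrist tray 2961 [ 0.5568 -0.2582  0.0155] 0.0159 [ 573.  -271.5] [169.9 220.3] 87.29
wrist tja 5839 [ 0.6331 -0.2466  0.0672] 0.0674 [ 635.4 -262.6] [ 57.7 112.4] 0.05
4022 (array([ 520.3, -270.9]), array([56.8, 57. ]), 80.58) [ 0.5203 -0.2697  0.0673]
{'clock': 7.6, 'position': array([ 0.5225, -0.2725,  0.1409]), 'force': array([ 0.9138, -0.1057,  0.2429]), 'width': 0.8242234436075705, 'joints': array([ 0.3392,  0.4545,  0.0708,  1.7781, -0.0397,  0.9015,  0.4269]), 'ee_rot': array([-0.0024,  1.5626, -0.003 ])}
```

View pics/c.png

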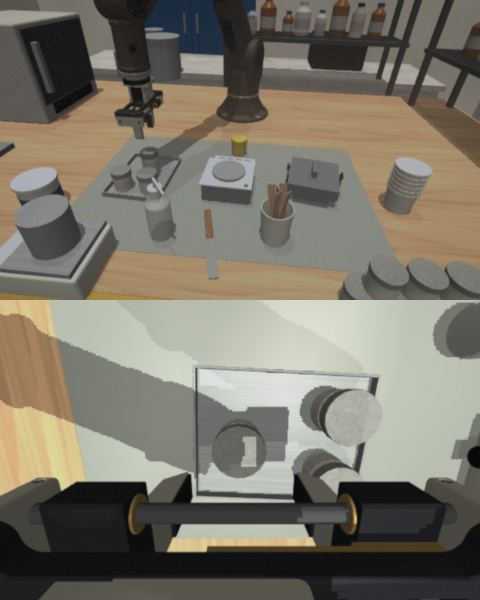

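The jar stands upright at (0.520, -0.271), tray x about -54 mm. The two tray jars have not moved. Next I move to the cover.

>>> send_rows --rows '[[[-30,15,0,0,0,0,82],[-65,55,5,0,0,0,82],[-70,100,10,0,0,0,90],[-70,145,15,0,0,0,100],[-70,190,20,0,0,0,100],[-70,235,25,0,0,0,100],[-70,280,30,0,0,0,100],[-70,325,35,0,0,0,100]]]'

```text
clock: 8.4
position: [0.5543, 0.0557, 0.2052]
ee_rot: [0.0, 1.571, -0.0]
force: [1.3, -0.6, -0.5]
width: 1.0
```

>>> send_rows --rows '[[[0,40,2,-8.5,0,0,100],[0,80,5,-17,0,0,100],[0,120,8,-25.5,0,0,100],[0,150,10,-34,0,0,100],[0,150,10,-42.5,0,0,100],[0,150,10,-51,0,0,100],[0,150,10,-59,0,0,100],[0,150,10,-67,0,0,100]]]'

```text
clock: 9.2
position: [0.5643, 0.204, 0.2048]
ee_rot: [-0.913, 1.371, 0.913]
force: [0.9, -0.7, 0.3]
width: 1.0
```

>>> send_rows --rows '[[[0,0,0,-7,0,0,100],[0,0,0,-12.6,0,0,100],[0,0,0,-12.6,0,0,100],[0,0,0,-12.6,0,0,100],[0,0,0,-12.6,0,0,100],[0,0,0,-12.6,0,0,100],[0,0,0,-12.6,0,0,100],[0,0,0,-12.6,0,0,100]]]'

```text
clock: 10.0
position: [0.5645, 0.204, 0.2056]
ee_rot: [-1.074, 1.29, 1.074]
force: [0.2, 0.0, 0.0]
width: 0.996
```

Run:
```python
from h import *
np.set_printoptions(precision=4,suppress=True)
out=[]
for n in ["side","wrist"]:
    im,d,K,T=shot(n); P=cloud(d,K,T); np.savez(f"{n}1.npz",P=P); rects(n,P,["covertop","ridge","deck","pan"]); out.append(im[:,:,::-1])
cv2.imwrite("pics/d.png",cv2.resize(np.vstack(out),(480,600)))
s=arm.observe();print({k:s[k] for k in("clock","position","force","width","joints","ee_rot")})
print(R.from_rotvec(s["ee_rot"]).as_matrix())
```

```text
side covertop 6153 [0.5636 0.2677 0.061 ] 0.0609 [565.6 258.8] [153.5 149.9] 79.32
side ridge 321 [0.5649 0.263  0.0864] 0.0865 [566.  262.3] [17.  59.8] 79.25
side deck 1239 [0.5677 0.0255 0.0608] 0.0608 [589.8   4.7] [151.8 124.2] 87.89
side pan 659 [0.5833 0.0073 0.071 ] 0.0709 [591.7   5.5] [94.8 89.2] 45.71
wrist covertop 20194 [0.5588 0.2618 0.0606] 0.0606 [566.2 262. ] [157.8 148.2] 79.68
wrist ridge 1126 [0.5643 0.2609 0.0863] 0.0864 [565.3 261.2] [16.4 58.9] 79.43
wrist deck 5360 [0.5541 0.0172 0.0602] 0.0602 [569.9   5.1] [153.5  80.2] 89.79
wrist pan 2983 [0.5739 0.0121 0.0702] 0.0702 [575.1  12.7] [98.5 54.9] 64.51
{'clock': 10.1, 'position': array([0.5645, 0.204 , 0.2056]), 'force': array([-0.0707,  1.0815,  0.2311]), 'width': 0.9997077856480802, 'joints': array([-0.1745,  0.4437, -0.372 ,  1.6395,  0.1768,  1.0917,  0.7935]), 'ee_rot': array([-1.0743,  1.2896,  1.0742])}
[[ 0.0001 -0.9835  0.1807]
 [-0.      0.1807  0.9835]
 [-1.     -0.0001 -0.    ]]
```

View pics/d.png

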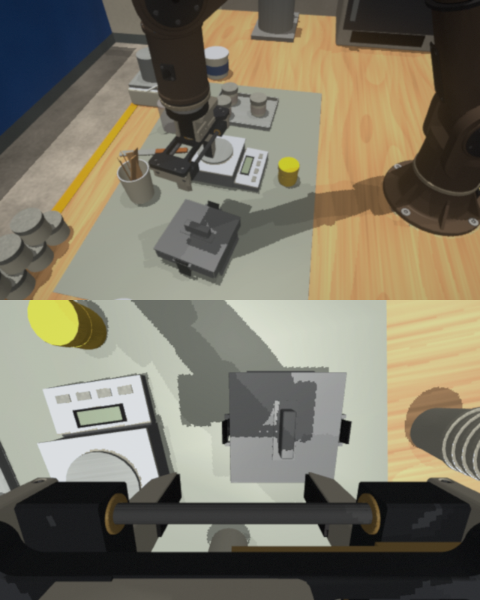

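>>> send_rows --rows '[[[0,5,30,0,0,0,100],[15,9,56.3,0,0,0,80],[50,9,56.3,0,0,0,60],[85,9,56.3,0,0,0,60],[115,9,56.3,0,0,0,60],[132,9,56.3,0,0,0,60],[141,9,56.3,0,0,0,60],[141,9,56.3,0,0,0,60]]]'

```text
clock: 10.9
position: [0.5656, 0.2609, 0.0639]
ee_rot: [-1.074, 1.291, 1.075]
force: [-0.1, 0.4, 0.2]
width: 0.6
```

>>> send_rows --rows '[[[0,0,0,0,0,0,30],[0,0,0,0,0,0,10],[0,0,0,0,0,0,0],[0,0,0,0,0,0,0],[0,0,0,0,0,0,0],[0,0,0,0,0,0,0],[0,0,0,0,0,0,0],[0,0,0,0,0,0,0]]]' --grip_force 55

```text
clock: 11.7
position: [0.5659, 0.2609, 0.0647]
ee_rot: [-1.074, 1.29, 1.074]
force: [-0.5, -0.7, 2.7]
width: 0.171
```

>>> send_rows --rows '[[[-4,0,0,0,0,0,0],[-20,0,0,0,0,0,0],[-50,0,0,0,0,0,0],[-80,-2,-8,0,0,0,0],[-105,-12,-38,0,0,0,0],[-110,-22,-72,0,0,0,0],[-110,-32,-102,0,0,0,0],[-110,-40,-128,0,0,0,0]]]'

```text
clock: 12.5
position: [0.5821, 0.1257, 0.1747]
ee_rot: [-1.074, 1.29, 1.073]
force: [0.5, 0.1, -2.4]
width: 0.17
```

>>> send_rows --rows '[[[0,-8,-25,0,0,0,0],[0,-17,-55,-2,0,0,0],[0,-26,-85,-4,0,0,0],[0,-33,-108,-6,0,0,0],[0,-37,-120,-7.9,0,0,0],[0,-37,-120,-7.9,0,0,0],[0,-37,-120,-7.9,0,0,0],[0,-37,-120,-7.9,0,0,0]]]'

```text
clock: 13.3
position: [0.5965, 0.0049, 0.1745]
ee_rot: [-1.177, 1.229, 1.178]
force: [-0.5, 0.9, -2.8]
width: 0.17
```

Run:
```python
from h import *
np.set_printoptions(precision=4,suppress=True)
B["ctop"]=(.165,.178,.45,.75,-.15,.15)
out=[]
for n in ["side","scene","wrist"]:
    im,d,K,T=shot(n); P=cloud(d,K,T); np.savez(f"{n}2.npz",P=P); 
    rects(n,P,["ctop","deck","bal"]); out.append(im[:,:,::-1])
    p=sel(P,*B["ctop"]); A=np.c_[p[:,:2],np.ones(len(p))]; print("tilt",np.linalg.lstsq(A,p[:,2],rcond=None)[0])
cv2.imwrite("pics/e.png",cv2.resize(np.vstack(out),(320,600)));cv2.imwrite("pics/e1.png",out[0])
s=arm.observe();print({k:s[k] for k in("clock","position","force","width","joints","ee_rot")})
print(R.from_rotvec(s["ee_rot"]).as_matrix())
```

```text
side ctop 2740 [0.5831 0.0267 0.1706] 0.1706 [597.1   5.9] [163.1 150.3] 87.31
side deck 1227 [0.5972 0.0541 0.0608] 0.0608 [598.6  42.2] [ 77.7 139. ] 87.49
side bal 3451 [0.5472 0.0349 0.0428] 0.0354 [562.    7.8] [149.5 209.2] 87.49
tilt [ 0.0017 -0.0046  0.1697]
scene ctop 2254 [0.6176 0.0039 0.1709] 0.1711 [598.1   0.9] [151.6 151.5] 87.7
scene deck 1152 [0.6367 0.0087 0.0612] 0.0613 [597.9   1.2] [150.4 141.4] 87.53
scene bal 1843 [0.647  0.005  0.0536] 0.0604 [597.9   1.2] [150.4 141.4] 87.53
tilt [-0.0064 -0.0009  0.1749]
wrist ctop 36558 [0.5578 0.0063 0.1705] 0.1704 [588.2   4.8] [160.8 130.8] 87.68
wrist bal 10912 [0.4878 0.0082 0.0278] 0.0277 [487.5   8.2] [140.6  62.6] 87.94
tilt [0.0054 0.0011 0.1675]
{'clock': 13.45, 'position': array([0.5966, 0.0045, 0.1746]), 'force': array([-0.5801, -0.501 , -2.5704]), 'width': 0.16671609196093704, 'joints': array([ 0.1653,  0.4673, -0.3724,  1.6862,  0.1926,  1.0244,  1.2572]), 'ee_rot': array([-1.1777,  1.2287,  1.1782])}
[[-0.     -0.9991  0.0423]
 [ 0.0004  0.0423  0.9991]
 [-1.      0.      0.0004]]
```

View pics/e.png

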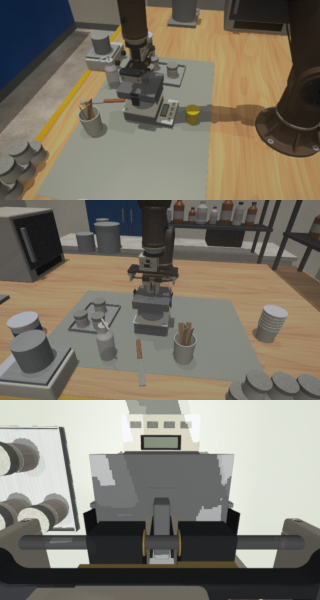

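View pics/e1.png

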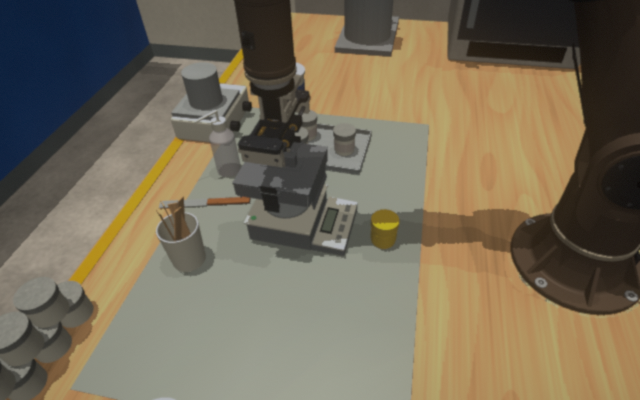

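The cover is held level (tilt under 0.006 rad), its yaw matches the deck, and it sits over the balance (side ~280,175). The estimates call for about -1.2 mm in y and +0.3 mm in x. I'll lower it to just above the deck and look at the edges.

>>> send_rows --rows '[[[5,-0.3,-1.2,0,0,0,0],[15,-0.3,-1.2,0,0,0,0],[25,-0.3,-1.2,0,0,0,0],[34,-0.3,-1.2,0,0,0,0],[38,-0.3,-1.2,0,0,0,0],[40,-0.3,-1.2,0,0,0,0],[40,-0.3,-1.2,0,0,0,0],[40,-0.3,-1.2,0,0,0,0]]]'

```text
clock: 14.25
position: [0.5973, 0.002, 0.1349]
ee_rot: [-1.177, 1.229, 1.176]
force: [-0.8, 0.2, -2.0]
width: 0.172
```

Run:
```python
from h import *
np.set_printoptions(precision=4,suppress=True)
B["ctop"]=(.125,.138,.45,.75,-.15,.15)
out=[]
for n in ["side","scene"]:
    im,d,K,T=shot(n); P=cloud(d,K,T); np.savez(f"{n}3.npz",P=P); 
    rects(n,P,["ctop","deck","bal"])
    if n=="side": crop=im[140:270,220:370]
    else: crop=im[190:290,250:365]
    out.append(cv2.resize(crop[:,:,::-1],(600,400) if 0 else (460,400)))
cv2.imwrite("pics/f.png",cv2.resize(np.hstack(out),(800,348)))
s=arm.observe();print({k:s[k] for k in("clock","position","force","width","ft_torque","ee_rot")})
```

```text
side ctop 2595 [0.5824 0.0245 0.1308] 0.1308 [597.9   2.7] [163.6 149.4] 87.45
side deck 780 [0.596  0.0641 0.0607] 0.0608 [600.2  61.1] [ 38.9 140.1] 88.06
side bal 2752 [0.5402 0.0381 0.0395] 0.0302 [562.4   7.3] [148.9 212.2] 88.14
scene ctop 2288 [0.6182 0.0014 0.1313] 0.1315 [599.7   0.6] [159.  151.6] 87.12
scene deck 302 [0.6474 0.0159 0.0613] 0.0614 [632.9  -0.1] [149.8  70.2] 87.55
scene bal 1092 [0.6597 0.0036 0.048 ] 0.0489 [635.8  -0.2] [151.7  69.8] 89.93
{'clock': 14.35, 'position': array([0.5973, 0.002 , 0.135 ]), 'force': array([-0.2005, -0.4241, -2.4409]), 'width': 0.17204284094375924, 'ft_torque': array([ 0.094 , -0.0041, -0.0338]), 'ee_rot': array([-1.1773,  1.2289,  1.1763])}
```

View pics/f.png

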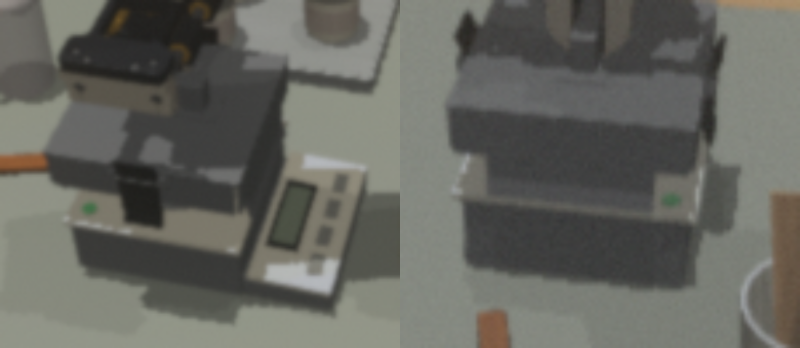

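The cover hovers level over the deck, with both arms outside the plate edges (scene crop x 465 and 715). It needs about +1 mm in y and -0.5 mm in x. Next I lower it until the skirts engage.

>>> send_rows --rows '[[[0,0.5,1.0,0,0,0,0],[2,0.5,1.0,0,0,0,0],[5,0.5,1.0,0,0,0,0],[8,0.5,1.0,0,0,0,0],[11,0.5,1.0,0,0,0,0],[14,0.5,1.0,0,0,0,0],[16,0.5,1.0,0,0,0,0],[16,0.5,1.0,0,0,0,0]]]'

```text
clock: 15.15
position: [0.5964, 0.0029, 0.1181]
ee_rot: [-1.177, 1.23, 1.177]
force: [0.2, -0.7, -3.9]
width: 0.171
```

>>> send_rows --rows '[[[2,0,0,0,0,0,0],[4,0,0,0,0,0,0],[5,0,0,0,0,0,0],[6,0,0,0,0,0,0],[7,0,0,0,0,0,0],[8,0,0,0,0,0,0],[8,0,0,0,0,0,0],[8,0,0,0,0,0,0]]]'

```text
clock: 15.95
position: [0.5968, 0.003, 0.1107]
ee_rot: [-1.177, 1.229, 1.177]
force: [-0.4, 0.1, 1.4]
width: 0.17
```

>>> send_rows --rows '[[[0.4,0,0,0,0,0,0],[0.8,0,0,0,0,0,0],[1.2,0,0,0,0,0,0],[1.6,0,0,0,0,0,0],[2,0,0,0,0,0,0],[2.4,0,0,0,0,0,0],[2.8,0,0,0,0,0,0],[2.8,0,0,0,0,0,0]]]'

```text
clock: 16.75
position: [0.5967, 0.003, 0.1078]
ee_rot: [-1.177, 1.229, 1.177]
force: [0.4, -0.8, 3.1]
width: 0.172
```

Run:
```python
from h import *
s=arm.observe();print({k:s[k].round(3) for k in("position","force","ft_torque","ee_rot")})
```

```text
{'position': array([0.597, 0.003, 0.108]), 'force': array([ 0.384, -0.793,  3.067]), 'ft_torque': array([ 0.171,  0.026, -0.029]), 'ee_rot': array([-1.177,  1.229,  1.177])}
```

>>> send_rows --rows '[[[0.4,0,0,0,0,0,0],[0.8,0,0,0,0,0,0],[1.2,0,0,0,0,0,0],[1.6,0,0,0,0,0,0],[2,0,0,0,0,0,0],[2.4,0,0,0,0,0,0],[2.8,0,0,0,0,0,0],[2.8,0,0,0,0,0,0]]]'

```text
clock: 17.55
position: [0.5967, 0.003, 0.1052]
ee_rot: [-1.177, 1.229, 1.177]
force: [-1.5, -0.1, 6.0]
width: 0.17
```

>>> send_rows --rows '[[[0.4,0,0,0,0,0,0],[0.8,0,0,0,0,0,0],[1.2,0,0,0,0,0,0],[1.5,0,0,0,0,0,0],[1.8,0,0,0,0,0,0],[2.1,0,0,0,0,0,0],[2.4,0,0,0,0,0,0],[2.4,0,0,0,0,0,0]]]'

```text
clock: 18.35
position: [0.5965, 0.0029, 0.1022]
ee_rot: [-1.177, 1.23, 1.177]
force: [0.6, 0.6, 0.6]
width: 0.171
```

>>> send_rows --rows '[[[0.3,0,0,0,0,0,0],[0.6,0,0,0,0,0,0],[0.9,0,0,0,0,0,0],[1.2,0,0,0,0,0,0],[1.5,0,0,0,0,0,0],[1.8,0,0,0,0,0,0],[2.0,0,0,0,0,0,0],[2.0,0,0,0,0,0,0]]]'

```text
clock: 19.15
position: [0.5965, 0.0029, 0.1005]
ee_rot: [-1.177, 1.23, 1.177]
force: [-1.0, -0.9, 3.0]
width: 0.172
```

>>> send_rows --rows '[[[0.1,0,0,0,0,0,0],[0.2,0,0,0,0,0,0],[0.3,0,0,0,0,0,0],[0.4,0,0,0,0,0,0],[0.5,0,0,0,0,0,0],[0.6,0,0,0,0,0,0],[0.7,0,0,0,0,0,0],[0.7,0,0,0,0,0,0]]]'

```text
clock: 19.95
position: [0.5965, 0.0029, 0.0999]
ee_rot: [-1.177, 1.23, 1.177]
force: [-1.0, -1.0, 2.3]
width: 0.172
```

>>> send_rows --rows '[[[0.1,0,0,0,0,0,0],[0.2,0,0,0,0,0,0],[0.3,0,0,0,0,0,0],[0.4,0,0,0,0,0,0],[0.5,0,0,0,0,0,0],[0.6,0,0,0,0,0,0],[0.7,0,0,0,0,0,0],[0.7,0,0,0,0,0,0]]]'

```text
clock: 20.75
position: [0.5966, 0.0029, 0.0996]
ee_rot: [-1.177, 1.23, 1.177]
force: [-3.2, -0.5, 8.5]
width: 0.174
```

>>> send_rows --rows '[[[0.05,0,0,0,0,0,0],[0.1,0,0,0,0,0,0],[0.15,0,0,0,0,0,0],[0.2,0,0,0,0,0,0],[0.25,0,0,0,0,0,0],[0.3,0,0,0,0,0,0],[0.4,0,0,0,0,0,0],[0.4,0,0,0,0,0,0]]]'

```text
clock: 21.55
position: [0.5966, 0.003, 0.0993]
ee_rot: [-1.177, 1.229, 1.177]
force: [-3.1, -0.4, 9.7]
width: 0.174
```

>>> send_rows --rows '[[[0.05,0,0,0,0,0,0],[0.1,0,0,0,0,0,0],[0.15,0,0,0,0,0,0],[0.2,0,0,0,0,0,0],[0.25,0,0,0,0,0,0],[0.3,0,0,0,0,0,0],[0.4,0,0,0,0,0,0],[0.4,0,0,0,0,0,0]]]'

```text
clock: 22.35
position: [0.5966, 0.0029, 0.0991]
ee_rot: [-1.177, 1.229, 1.177]
force: [-4.6, 0.2, 10.3]
width: 0.172
```

Run:
```python
from h import *
np.set_printoptions(precision=4,suppress=True)
B["ctop"]=(.088,.101,.45,.75,-.15,.15)
out=[]
for n in ["side","scene"]:
    im,d,K,T=shot(n); P=cloud(d,K,T); rects(n,P,["ctop","bal"])
    p=sel(P,*B["ctop"]); A=np.c_[p[:,:2],np.ones(len(p))]; print("tilt",np.linalg.lstsq(A,p[:,2],rcond=None)[0])
    crop=im[140:270,220:370] if n=="side" else im[190:290,250:365]
    out.append(cv2.resize(crop[:,:,::-1],(460,400)))
cv2.imwrite("pics/g.png",cv2.resize(np.hstack(out),(800,348)))
s=arm.observe();print({k:s[k] for k in("clock","position","force","width","ft_torque","ee_rot")})
```

```text
side ctop 2482 [0.5822 0.0276 0.095 ] 0.0952 [606.7  60.6] [301.5 145.4] 49.78
side bal 2257 [0.5268 0.0337 0.0356] 0.0292 [561.8  13.6] [220.3 146. ] 4.14
tilt [ 0.0011 -0.0074  0.0946]
scene ctop 2279 [0.617  0.0023 0.0954] 0.0956 [599.5   0.1] [154.  152.9] 88.16
scene bal 844 [0.6682 0.0031 0.0483] 0.0476 [657.  22.] [ 73.4 171.8] 25.03
tilt [-0.0088 -0.0013  0.1009]
{'clock': 22.45, 'position': array([0.5966, 0.0029, 0.0991]), 'force': array([-4.6589, -1.2632, 10.8376]), 'width': 0.16897724486734614, 'ft_torque': array([-0.0638,  0.9479, -0.0304]), 'ee_rot': array([-1.1773,  1.2295,  1.1765])}
```

View pics/g.png

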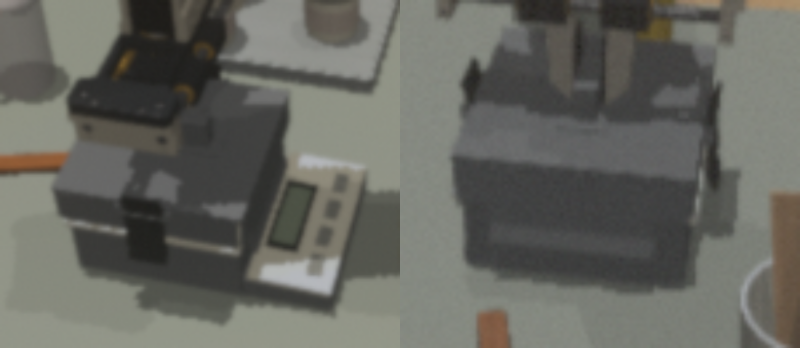

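The cover is level and about 0.3 mm above home, with load around 13 N. The -x side force says it sits slightly too far towards +x, so I relieve that and press a little more.

>>> send_rows --rows '[[[0,0.2,0,0,0,0,0],[0,0.4,0,0,0,0,0],[0,0.6,0,0,0,0,0],[0.1,0.6,0,0,0,0,0],[0.2,0.6,0,0,0,0,0],[0.3,0.6,0,0,0,0,0],[0.4,0.6,0,0,0,0,0],[0.4,0.6,0,0,0,0,0]]]'

```text
clock: 23.25
position: [0.5966, 0.0031, 0.0988]
ee_rot: [-1.178, 1.228, 1.176]
force: [-3.0, -0.8, 10.0]
width: 0.17
```

>>> send_rows --rows '[[[0.1,0.2,0,0,0,0,0],[0.2,0.4,0,0,0,0,0],[0.2,0.4,0,0,0,0,0],[0.3,0.4,0,0,0,0,0],[0.3,0.4,0,0,0,0,0],[0.4,0.4,0,0,0,0,0],[0.5,0.4,0,0,0,0,0],[0.5,0.4,0,0,0,0,0]]]'

```text
clock: 24.05
position: [0.5965, 0.0029, 0.0985]
ee_rot: [-1.178, 1.228, 1.175]
force: [-1.2, -2.4, 10.2]
width: 0.171
```

Run:
```python
from h import *
s=arm.observe();print({k:s[k].round(4) for k in("position","force","ft_torque","ee_rot")})
```

```text
{'position': array([0.5965, 0.0029, 0.0985]), 'force': array([-1.1603, -2.3987, 10.2093]), 'ft_torque': array([-0.1395,  0.4243, -0.0299]), 'ee_rot': array([-1.1778,  1.2282,  1.1751])}
```

>>> send_rows --rows '[[[0.1,0,0,0,0,0,0],[0.2,0,0,0,0,0,0],[0.2,0,0,0,0,0,0],[0.3,0,0,0,0,0,0],[0.3,0,0,0,0,0,0],[0.4,0,0,0,0,0,0],[0.5,0,0,0,0,0,0],[0.5,0,0,0,0,0,0]]]'

```text
clock: 24.85
position: [0.5966, 0.0029, 0.0983]
ee_rot: [-1.178, 1.228, 1.175]
force: [-1.9, -1.3, 12.9]
width: 0.172
```

Run:
```python
from h import *
s=arm.observe();print({k:s[k].round(4) for k in("position","force","ft_torque","ee_rot")})
out=[]
for n in ["side","scene"]:
    im,d,K,T=shot(n); P=cloud(d,K,T)
    p=sel(P,.088,.101,.55,.7,-.08,.09); print(n,np.median(p[:,2]))
    crop=im[170:260,230:330] if n=="side" else im[190:290,250:365]
    out.append(cv2.resize(crop[:,:,::-1],(460,400),interpolation=cv2.INTER_CUBIC))
cv2.imwrite("pics/g2.png",cv2.resize(np.hstack(out),(800,348)))
```

```text
{'position': array([0.5966, 0.0029, 0.0983]), 'force': array([-1.935 , -1.3247, 12.9379]), 'ft_torque': array([-0.1965,  0.6464,  0.017 ]), 'ee_rot': array([-1.178 ,  1.228 ,  1.1751])}
side 0.09436249752891179
scene 0.09477240679612187
```

View pics/g2.png

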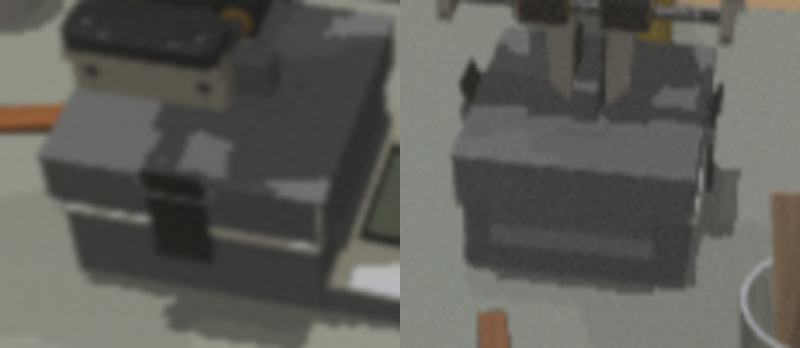

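>>> send_rows --rows '[[[0.1,0,0,0,0,0,0],[0.2,0,0,0,0,0,0],[0.3,0,0,0,0,0,0],[0.4,0,0,0,0,0,0],[0.4,0,0,0,0,0,0],[0.4,0,0,0,0,0,0],[0.4,0,0,0,0,0,0],[0.4,0,0,0,0,0,0]]]'

```text
clock: 25.75
position: [0.5966, 0.0029, 0.098]
ee_rot: [-1.178, 1.228, 1.175]
force: [-2.4, -1.2, 14.6]
width: 0.169
```

>>> send_rows --rows '[[[-0.3,0,0,0,0,0,0],[-0.6,0,0,0,0,0,0],[-0.9,0,0,0,0,0,0],[-1.2,0,0,0,0,0,0],[-1.5,0,0,0,0,0,0],[-1.5,0,0,0,0,0,0],[-1.5,0,0,0,0,0,0],[-1.5,0,0,0,0,0,0]]]'

```text
clock: 26.55
position: [0.5965, 0.0029, 0.0986]
ee_rot: [-1.178, 1.228, 1.175]
force: [0.6, -1.2, 6.0]
width: 0.17
```

Run:
```python
from h import *
s=arm.observe();print({k:s[k].round(4) for k in("clock","position","force","ft_torque","ee_rot")})
```

```text
Traceback (most recent call last):
AttributeError: 'float' object has no attribute 'round'
```

>>> send_rows --rows '[[[-0.3,0,0,0,0,0,0],[-0.6,0,0,0,0,0,0],[-0.9,0,0,0,0,0,0],[-1.0,0,0,0,0,0,0],[-1.0,0,0,0,0,0,0],[-1.0,0,0,0,0,0,0],[-1.0,0,0,0,0,0,0],[-1.0,0,0,0,0,0,0]]]'

```text
clock: 27.35
position: [0.5963, 0.0029, 0.0989]
ee_rot: [-1.177, 1.229, 1.176]
force: [4.8, -1.2, -2.6]
width: 0.17
```

Run:
```python
from h import *
s=arm.observe();print({k:np.round(s[k],4) for k in("clock","position","force","ft_torque","ee_rot")})
for n in ["side","scene"]:
    im,d,K,T=shot(n); P=cloud(d,K,T)
    p=sel(P,.088,.101,.55,.7,-.08,.09); print(n,np.median(p[:,2]))
```

```text
{'clock': np.float64(27.35), 'position': array([0.5963, 0.0029, 0.0989]), 'force': array([ 4.8488, -1.1965, -2.6192]), 'ft_torque': array([-0.1878, -1.2887, -0.0023]), 'ee_rot': array([-1.1773,  1.2286,  1.1761])}
side 0.09491599137225382
scene 0.09547042427182367
```

Pulling back to zero net load leaves the cover at home height, so the hooks appear to hold it. I'll release and check level and height.

>>> send_rows --rows '[[[0,0,0,0,0,0,25],[0,0,0,0,0,0,40],[0,0,0,0,0,0,60],[0,0,0,0,0,0,60],[0,0,0,0,0,0,60],[-10,0,0,0,0,0,60],[-50,0,0,0,0,0,60],[-90,0,0,0,0,0,60]]]'

```text
clock: 28.25
position: [0.5949, 0.0031, 0.1901]
ee_rot: [-1.176, 1.231, 1.179]
force: [1.1, 0.0, 0.7]
width: 0.601
```

>>> send_rows --rows '[[[-20,30,0,0,0,0,60],[-40,60,0,0,0,0,60],[-60,60,0,0,0,0,60],[-60,60,0,0,0,0,60],[-60,60,0,0,0,0,60],[-60,60,0,0,0,0,60],[-60,60,0,0,0,0,60],[-60,60,0,0,0,0,60]]]'

```text
clock: 29.05
position: [0.5355, 0.0056, 0.2482]
ee_rot: [-1.176, 1.23, 1.178]
force: [-0.7, 0.5, -0.2]
width: 0.598
```

Run:
```python
from h import *
np.set_printoptions(precision=4,suppress=True)
B["ctop"]=(.088,.101,.45,.75,-.15,.15);B["rdg"]=(.113,.126,.5,.7,-.05,.05)
out=[]
for n in ["side","scene","wrist"]:
    im,d,K,T=shot(n); P=cloud(d,K,T); np.savez(f"{n}5.npz",P=P); rects(n,P,["ctop","rdg"])
    for b in (.082,.0) :
        p=sel(P,.088,.101,.53,.67,-.062,.069); p=p[np.hypot(p[:,0]-.597,p[:,1]-.003)>.02]; A=np.c_[p[:,0]-.597,p[:,1]-.003,np.ones(len(p))]
    print("tilt",np.linalg.lstsq(A,p[:,2],rcond=None)[0])
    cv2.imwrite(f"pics/k_{n}.png",im[:,:,::-1])
    crop=im[170:260,230:330] if n=="side" else im[190:290,250:365]
    if n!="wrist": out.append(cv2.resize(crop[:,:,::-1],(460,400),interpolation=cv2.INTER_CUBIC))
cv2.imwrite("pics/h.png",cv2.resize(np.hstack(out),(800,348)))
s=arm.observe();print({k:s[k] for k in("clock","position","force","width")})
```

```text
side ctop 3372 [0.5956 0.0135 0.0948] 0.0949 [629.5  37.7] [232.5 211.5] 87.55
side rdg 215 [0.5958 0.0066 0.1197] 0.1202 [596.5   4.5] [19.3 58.7] 88.94
tilt [-0.0003 -0.0006  0.095 ]
scene ctop 2562 [0.6115 0.0016 0.0951] 0.0953 [598.4   1.1] [157.6 151.9] 87.1
scene rdg 140 [0.6034 0.0021 0.1202] 0.1208 [597.6   1.8] [15.9 62.2] 87.66
tilt [ 0.0023 -0.0004  0.0954]
wrist ctop 11883 [0.5704 0.0047 0.0946] 0.0946 [579.8   3.9] [159.4 116. ] 87.6
wrist rdg 850 [0.593  0.0038 0.1202] 0.1204 [594.4   3.9] [15.5 57.1] 87.29
tilt [0.0009 0.0017 0.0946]
{'clock': 29.2, 'position': array([0.5356, 0.0056, 0.2486]), 'force': array([-0.5002, -0.7925, -0.4207]), 'width': 0.6009854215936319}
```

View pics/h.png

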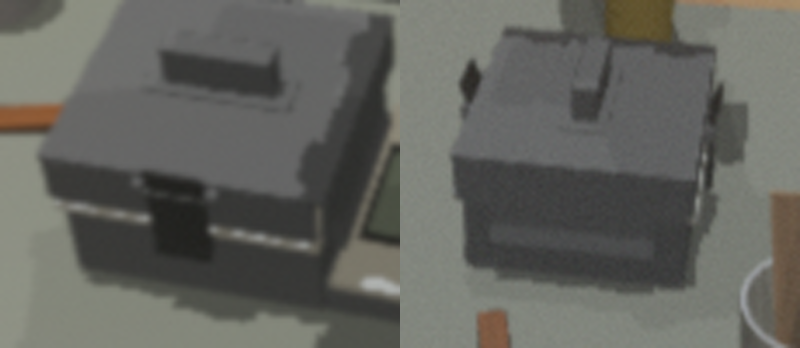

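View pics/k_wrist.png

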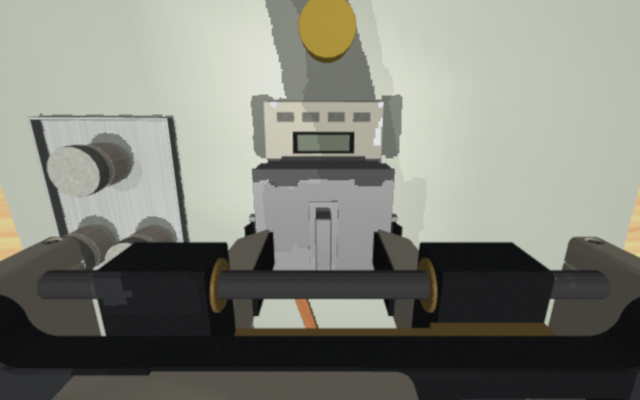

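Run:
```python
from h import *
np.set_printoptions(precision=4,suppress=True)
yaw=np.radians(-2.45); c,s_=np.cos(yaw),np.sin(yaw)
for tag,n,o in [("air","side2",(.5966,.0047,.1379)),("air","side3",(.5973,.002,.098)),("home","side5",(.5966,.0030,.062)),("air","scene2",(.5966,.0047,.1379)),("air","scene3",(.5973,.002,.098)),("home","scene5",(.5966,.0030,.062))]:
    P=np.load(n+".npz")["P"]; q=P-np.array(o); x=q[...,0]*c+q[...,1]*s_; y=-q[...,0]*s_+q[...,1]*c; z=q[...,2]
    for sg in (1,-1):
        for z0,z1 in((-22,-12),(-12,-2),(-2,8),(8,18),(18,28)):
            m=(abs(x)<.015)&(z*1000>z0)&(z*1000<z1)&(sg*y>.068)&(sg*y<.1)
            if m.sum()>3: print(tag,n,sg,z0,m.sum(),"med y",np.median(y[m]).round(4),"max",np.percentile(sg*y[m],90).round(4))
```

```text
air side2 1 -22 67 med y 0.0793 max 0.081
air side2 1 -12 44 med y 0.0795 max 0.0805
air side2 1 -2 61 med y 0.0799 max 0.081
air side2 1 8 55 med y 0.0797 max 0.0807
air side2 1 18 59 med y 0.08 max 0.0812
air side3 1 -22 61 med y 0.0793 max 0.0808
air side3 1 -12 39 med y 0.079 max 0.08
air side3 1 -2 53 med y 0.0796 max 0.0804
air side3 1 8 51 med y 0.0794 max 0.0807
air side3 1 18 55 med y 0.0797 max 0.0808
home side5 1 -22 60 med y 0.0791 max 0.0807
home side5 1 -12 37 med y 0.0789 max 0.0805
home side5 1 -2 51 med y 0.0795 max 0.0803
home side5 1 8 48 med y 0.0796 max 0.0806
home side5 1 18 49 med y 0.0798 max 0.0809
air scene2 1 -22 12 med y 0.0775 max 0.0786
air scene2 1 -12 11 med y 0.0726 max 0.0739
air scene2 1 -2 4 med y 0.0777 max 0.0778
air scene2 1 18 4 med y 0.075 max 0.078
air scene3 1 -22 9 med y 0.0776 max 0.0784
air scene3 1 -12 13 med y 0.0729 max 0.0766
air scene3 1 -2 5 med y 0.0763 max 0.0775
air scene3 1 8 6 med y 0.0716 max 0.0761
air scene3 1 18 4 med y 0.0723 max 0.073
home scene5 1 -22 11 med y 0.0774 max 0.0784
home scene5 1 -12 5 med y 0.0756 max 0.0768
home scene5 1 -2 9 med y 0.0729 max 0.0774
home scene5 1 18 4 med y 0.0717 max 0.076
```

The +y arm is vertical, exactly as at rest, so it has snapped. I'll put the wrist camera on the -y side to check the other arm.

>>> send_rows --rows '[[[0,-15,-30,0,0,0,60],[0,-30,-60,0,0,0,60],[0,-45,-95,0,0,0,60],[0,-60,-130,0,0,0,60],[0,-80,-170,0,0,0,60],[0,-100,-205,0,0,0,60],[0,-100,-205,0,0,0,60],[0,-100,-205,0,0,0,60]]]'

```text
clock: 30.0
position: [0.6265, -0.2043, 0.2481]
ee_rot: [-1.175, 1.231, 1.177]
force: [0.3, 2.1, 0.1]
width: 0.601
```

Run:
```python
from h import *
np.set_printoptions(precision=4,suppress=True)
im,d,K,T=shot("wrist"); P=cloud(d,K,T)
cv2.imwrite("pics/m.png",im[:,:,::-1])
yaw=np.radians(-2.45); c,s_=np.cos(yaw),np.sin(yaw)
q=P-np.array((.5966,.0032,.062)); x=q[...,0]*c+q[...,1]*s_; y=-q[...,0]*s_+q[...,1]*c; z=q[...,2]
for z0,z1 in((-30,-22),(-22,-12),(-12,-2),(-2,8),(8,18),(18,28)):
    m=(abs(x)<.012)&(z*1000>z0)&(z*1000<z1)&(y<-.068)&(y>-.1)
    print(z0,m.sum(),np.percentile(y[m],[10,50,90]) if m.sum() else "")
for lo,hi in((-.075,-.04),(.04,.075)):
    m=(y>lo)&(y<hi)&(abs(x)<.06)&(abs(z-.034)<.007); print("top z",m.sum(),np.median(z[m]) if m.sum() else "")
im2,d2,K2,T2=shot("scene"); rects("scene",cloud(d2,K2,T2),["tja"]); s=arm.observe(); print(s["clock"],s["position"],s["force"])
```

```text
-30 0 
-22 108 [-0.0798 -0.0785 -0.0773]
-12 46 [-0.079  -0.0786 -0.0784]
-2 74 [-0.0791 -0.0787 -0.0783]
8 83 [-0.0791 -0.0788 -0.0785]
18 110 [-0.0793 -0.0788 -0.0727]
top z 4332 0.032674738637182954
top z 4015 0.032900509255869514
scene tja 777 [ 0.6389 -0.2737  0.0676] 0.0682 [ 634.5 -276.8] [139.5  58.9] 86.48
30.1 [ 0.6264 -0.2021  0.2488] [ 0.3163 -0.2467 -0.5556]
```

View pics/m.png

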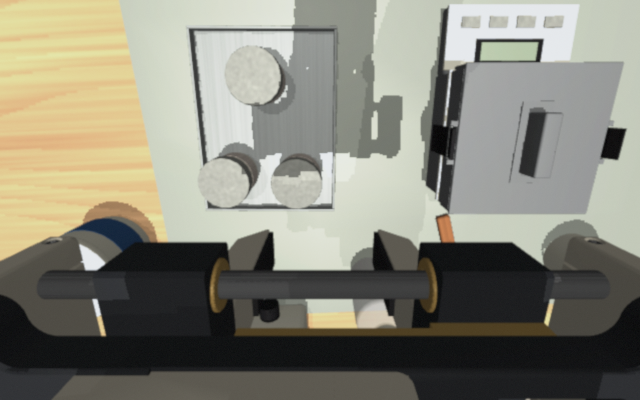

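The wrist view shows three upright jars in the tray (252,75; 226,180; 297,182). The cover is square on the balance and its -y arm (440,140) is vertical, symmetric with the +y arm. The arm is clear of everything, so I hand in.

```bash
python3 -c "
from cell import arm
print(arm.sign_off())"
```

```text
the job is handed in; nothing more can be done
None
```

The job is done and handed in at about 30 s of the 61 s. The jar stands in the tray and the travel cover is clipped down over the pan; sign-off itself gives no verdict.

- **Jar:** it stands upright in the tray's free half, about 54 mm from the tray's centre. The two jars already there stayed where they were, within measuring error.
- **Pressing:** I pressed the cover straight down in small steps. The load on the balance peaked at about 17 N, worked out from the wrist force plus the cover's weight. The force followed the expected course: it climbed, fell, then climbed on the buffers. Partway down a side force showed the cover about 1 mm too far towards +x, and I relieved it.
- **Cover:** after release it sits within about 0.2 mm of home height, level within about 0.002 rad, and about 1 mm sideways or less from the deck's centre. When I eased the net load to zero before letting go, the cover did not rise.
- **Clips:** both arms hang vertical at their rest distance, about 79 mm off centre on each side. The hook ledges are hidden from the cameras, so that they sit under the rim is inferred from the arms, the height and the level.

The three cameras differed from each other by 1–3 mm, mostly sideways. I allowed for this by comparing cover and deck within the same view. None of the last checks failed.

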